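Roll the dust roller over the bare board

TASK

Clean the bare circuit board by rolling the loose dust roller over it: with fingertips on top of the roller, roll it (do not slide it) off the metal strip where it lies, right across the green board, and stop it lying square on the middle of the other metal strip. Work only on the roller's upper half: do not shove it low down from behind, pinch it or lift it. Leave the solder reel, jar and brush where they are, and finish with the hand clear and the roller at rest.

Things in the scene. Friction and masses are not known exactly. Their poses are not given: they have to be found in the camera images.
- pallet: Fixed flat black pallet, 260 mm (its x) by 190 mm (its y), 12 mm thick; origin at the centre of its underside, z up. Flush in its level top: a green bare board in the middle, 66 mm along x by 112 mm along y, and on either side a bare metal strip 24 mm along x by 170 mm along y, centred at x = -46 mm (the roller starts here) and +46 mm. Its x is the rolling direction, roughly to the robot's left.
- far_strip (a point): Centre of the metal strip on which the roller must stop, on the pallet's top face (12 mm above the bench), 46 mm along the pallet's +x from its middle; axes as the pallet's.
- roller: Loose grey dust roller: cylinder 60 mm in diameter, 150 mm long, 20 mm core standing out 8 mm at each end, 0.3 to 0.6 kg. Origin mid-axis, 42 mm above the bench; y along its axis, x and z turn as it rolls. A tip that grips its top (72 mm above the bench) moves twice as far as it and runs ahead: take several short strokes. Friction 0.5 or more; rolling resistance keeps it still when let go.
- solder_reel: Bystander: metal solder reel standing on end beyond the pallet, 54 mm in diameter, 44 mm high. Origin at the centre of its underside.
- flux_jar: Bystander: small jar standing beyond the pallet, 44 mm in diameter, 50 mm high. Origin at the centre of its underside.
- dust_brush: Bystander: hand brush lying between the pallet and the robot, roughly parallel to the pallet's x, 200 mm long, 42 mm wide, 20 mm high. Origin at its underside near the middle, its x along the handle.
Things that resemble listed ones, but are neither listed nor needed, are in the scene too. There is more than one size of the roller; the one meant has the size given above.

How it is judged:
By the outcome, as a careful person would: the job done as asked, in the order asked, and still so for the second after the job is handed in, with the robot touching nothing.
It also fails if it takes over 54 s, if anything falls off the work surface, if the arm or the gripper's body presses on something with over 40 N, if the wrist force passes 120 N, or if a joint passes its speed limit or range.

ROBOT

A 6-joint arm with a two-finger parallel gripper is mounted at the origin on the work surface. World frame = base frame: x ahead of the robot, y to its left, z up, the work surface at z = 0. Lengths are in m, angles in rad, forces in N, time in s.
With the tool pointing down it reaches from about 0.35 to 1 m from the base axis. Payload 7.1 kg.
Tool frame: the origin (TCP) lies between the finger pads; the fingertips stand 22 mm ahead of it and the grasp point (between the pads) lies 3 mm ahead of it; x points along the fingers, y is the direction in which the jaws open and shut, and the axes are right-handed (so a half turn about x gives the same grasp; the last joint's range is limited). The gripper opens to 85 mm and grips with 20 to 120 N. Pads are 22 mm wide; open, the fingers measure 114 mm over their backs; the gripper's body (76 mm by 85 mm) begins 54 mm behind the grasp point. The pads swing forward as they close: fully open they stand 13 mm farther back than shut.
Start: joints at [-1.359, 0.423, 1.63, -0, 1.089, -0.019], TCP at [0.143, -0.608, 0.253] pointing down, gripper open.
Joint ranges: [-3, 3], [-0.9, 2.11], [0.09, 2.58], [-1.31, 4.45], [0.11, 2.69], [-2.54, 2.54]. Speed limits (rad/s): [2.39, 2.39, 3.01, 3.14, 3.14, 3.14].

INTERFACE

Orientations are given as a rotation vector (axis times angle).
In Python, from rig import manip gives the robot as it stands. The module is installed in compiled form; this text tells all that it offers. Calls block until the motion is done:
- manip.move_to(position, orientation): joint-space move of the TCP to a pose.
- manip.servo_line(position, orientation=None, rate=0.15): straight line of the TCP; orientation=None keeps the orientation; rate is the mean speed in m/s.
- manip.set_joints(angles): joint-space move.
- manip.command_gripper(opening, f_grip=None): finger opening in m; f_grip is the grip in N (None keeps the last); returns when the fingers have stopped.
- manip.hold(seconds).
- manip.solve_ik(position, orientation): joint angles nearest the present ones, or None.
- manip.camera(name): name is "scene" or "top"; returns a dict with "image" (480x640x3 uint8, red, green, blue), "fx", "fy", "cx", "cy" (pixels), "cam_to_world" (4x4, takes a point from camera to world coordinates). Camera axes: x right, y down, z forward; pixel columns grow to the right and rows downward; lengths in m; the calibration is good to about 2 mm. A picture is of the moment at which its call begins. There is no depth.
A pose or a line that the arm cannot do raises manip.IKError and nothing moves.
- manip.sign_off(): hands the job in, once; it reports no verdict.
Readings, each from a call of its own:
- manip.get_time(): time.
- manip.get_joint_positions(): joint angles.
- manip.get_joint_vel(): joint speeds.
- manip.get_tau(): joint torques, N m.
- manip.get_position(): TCP position.
- manip.get_ee_rot(): TCP orientation.
- manip.get_contact_force(): force on the tool from outside, world axes, zero at the start.
- manip.get_torque(): the same for the moment, N m.
- manip.get_width(): finger opening in m.
Only numpy, scipy, OpenCV 4.12 (cv2) and the standard library are available. Lean on these libraries where they do the work, as an engineer would, in place of code of your own. Each camera call takes 0.05 s, during which the arm holds its last target.

## Working session

There is one attempt and no reset: what is moved stays moved. The work goes in short steps, each a Python script; the robot and the scene stay as the last script left them, time stands still between calls to the robot, and variables do not carry over. Pictures are saved under pics/ and viewed, and the job is handed in when it is done.

```bash
mkdir -p pics; cat > h.py <<'E'
from rig import manip
import numpy as np, cv2
def snap(n,f):
    c=manip.camera(n); cv2.imwrite('pics/'+f,c['image'][:,:,::-1]); return c
def px2w(c,u,v,z):
    M=np.array(c['cam_to_world']); d=M[:3,:3]@np.array([(u-c['cx'])/c['fx'],(v-c['cy'])/c['fy'],1])
    o=M[:3,3]; return o+d*(z-o[2])/d[2]
def w2px(c,p):
    M=np.linalg.inv(np.array(c['cam_to_world'])); q=M[:3,:3]@np.array(p)+M[:3,3]
    return np.array([c['fx']*q[0]/q[2]+c['cx'],c['fy']*q[1]/q[2]+c['cy']])
E
python3 - <<'E'
from h import *
for n in('scene','top'):
    c=snap(n,n+'0.png'); print(n,c['fx'],c['cx'],c['cy'],np.round(c['cam_to_world'],3).tolist())
print(manip.get_time(),manip.get_ee_rot(),manip.get_width())
E
```

```text
scene 547.2633791337396 318.63618188076083 233.40242893323568 [[0.311, 0.72, -0.62, 1.127], [0.95, -0.226, 0.214, -0.181], [0.014, -0.656, -0.755, 0.717], [0.0, 0.0, 0.0, 1.0]]
top 578.4594356366722 323.00910456902466 238.17188223836067 [[-0.003, -0.992, 0.124, 0.448], [-1.0, 0.004, 0.007, -0.023], [-0.008, -0.124, -0.992, 1.095], [0.0, 0.0, 0.0, 1.0]]
0.1 [ 2.09963831  0.24486681 -2.09992154] 0.08547043284119744
```

View pics/scene0.png

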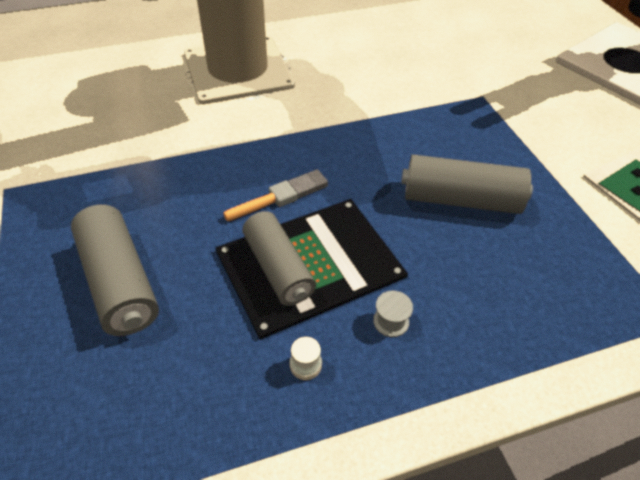

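View pics/top0.png

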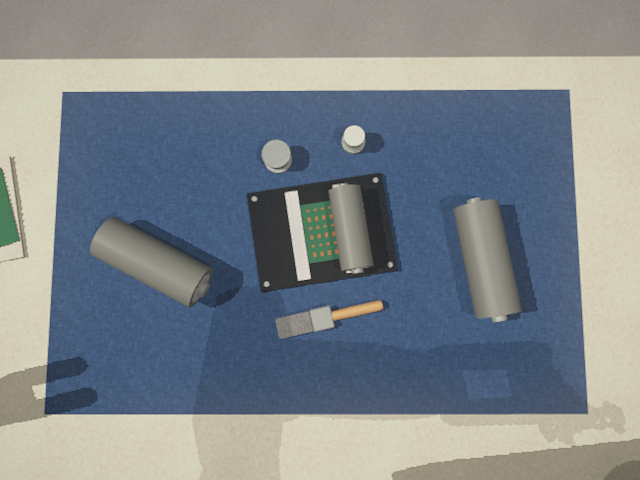

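Three rollers are visible in the top image: (150,262), (487,260) and (351,227). The one at (351,227) fits: it lies on the pallet's right strip and looks smallest. I'll confirm this and measure it in an enlarged crop.

```bash
python3 - <<'E'
import cv2
i=cv2.imread('pics/top0.png')[165:305,235:415]
cv2.imwrite('pics/crop0.png',cv2.resize(i,None,fx=4.2,fy=4.2,interpolation=cv2.INTER_CUBIC))
E
```

```text
(no output)
```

View pics/crop0.png

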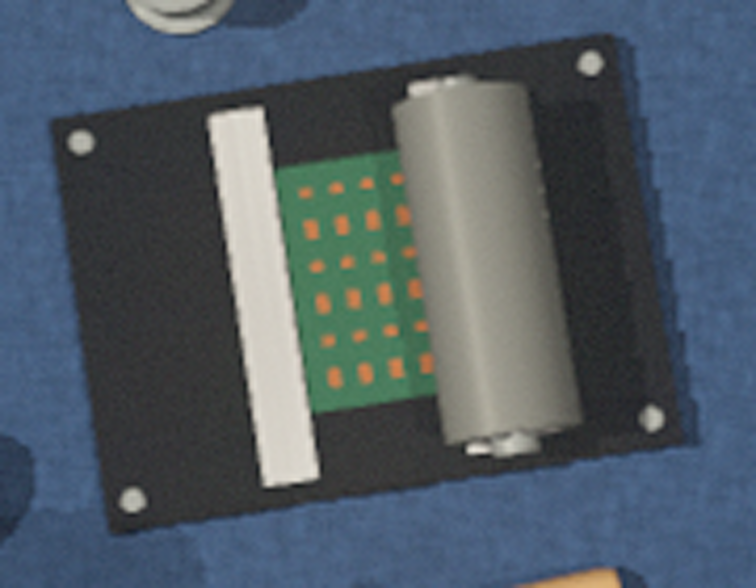

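The crop shows the roller on the right strip. Its barrel corners in the crop are about (393,105), (527,86), (582,424) and (446,445). The strip corners are (208,115), (264,106), (320,478) and (262,487). The pallet corners are (52,120), (612,36), (688,443) and (110,533).

```bash
python3 - <<'E'
from h import *
c=manip.camera('top')
f=lambda P,z:np.array([px2w(c,235+(x+.5)/4.2-.5,165+(y+.5)/4.2-.5,z)[:2] for x,y in P])
S=f([(208,115),(264,106),(320,478),(262,487)],.012)
P=f([(52,120),(612,36),(688,443),(110,533)],.012)
R=f([(393,105),(527,86),(582,424),(446,445)],.042)
for n,Q in(('strip',S),('pal',P),('rol',R)):
    print(n,Q.mean(0).round(4),'edges',[round(float(np.linalg.norm(Q[i]-Q[(i+1)%4])),4) for i in range(4)])
    a=(Q[0]+Q[1]-Q[2]-Q[3]); b=Q[0]+Q[3]-Q[1]-Q[2]
    print(' y axis deg',np.degrees(np.arctan2(a[1],a[0])).round(2),' x axis-90',np.degrees(np.arctan2(b[1],b[0])).round(2)-90)
# others
full=lambda P,z:np.array([px2w(c,*p,z)[:2] for p in P])
print(full([(456,205),(497,200),(520,312),(480,321)],.05).round(3))
print('reel',full([(277,155)],.044),'jar',full([(354,137)],.05),'brush',full([(278,328),(382,305)],.02))
E
```

```text
strip [0.5903 0.0333] edges [0.0257, 0.1707, 0.0261, 0.1706]
 y axis deg 8.45  x axis-90 8.799999999999997
pal [ 0.5964 -0.0127] edges [0.2574, 0.1881, 0.2603, 0.189]
 y axis deg 9.02  x axis-90 8.510000000000005
rol [ 0.5997 -0.0661] edges [0.0598, 0.1512, 0.0597, 0.1519]
 y axis deg 8.43  x axis-90 8.239999999999995
[[ 0.639 -0.259]
 [ 0.648 -0.334]
 [ 0.444 -0.367]
 [ 0.429 -0.295]]
reel [[0.73639065 0.06977887]] jar [[ 0.76830113 -0.0738569 ]] brush [[ 0.41662993  0.0679785 ]
 [ 0.45795097 -0.12370749]]
```

The roller measures 60 x 151 mm, so it is the right one; the two decoys are about 75 mm across. Its centre is at pallet x≈-53 mm and y≈+5 mm, with its axis parallel to the strip within 0.5°. Next I'll move above it with the jaws open along the roller's axis.

```bash
cat >> h.py <<'E'
from scipy.spatial.transform import Rotation as Ro
PAL=np.array([.5964,-.0127]); TH=np.radians(98.65)
XP=np.array([np.cos(TH),np.sin(TH)]); YP=np.array([-XP[1],XP[0]])
def pw(x,y,z): return np.r_[PAL+x*XP+y*YP,z]
def rot(yaw=0.,s=-1):
    # yaw about +z in rad relative to pallet; tool x down, tool y = s*yp
    a=TH+yaw; yp=np.array([-np.sin(a),np.cos(a),0])*s; x=np.array([0,0,-1.]); 
    return Ro.from_matrix(np.c_[x,yp,np.cross(x,yp)]).as_rotvec()
def F(): return np.array(manip.get_contact_force())
E
python3 - <<'E'
from h import *
print(Ro.from_rotvec(manip.get_ee_rot()).as_matrix().round(2).tolist())
for s in(1,-1): print(s, np.round(manip.solve_ik(pw(-.062,.005,.15),rot(0,s)),3))
print(np.round(manip.get_joint_positions(),3), F())
E
```

```text
[[-0.0, 0.23, -0.97], [0.0, -0.97, -0.23], [-1.0, -0.0, -0.0]]Traceback (most recent call last):
  File "<stdin>", line 3, in <module>
    return _wrapfunc(a, 'round', decimals=decimals, out=out)
    return _wrapit(obj, method, *args, **kwds)
    result = getattr(arr, method)(*args, **kwds)
TypeError: unsupported operand type(s) for *: 'NoneType' and 'float'
```

```bash
python3 - <<'E'
from h import *
for x in(-.062,.06):
  for z in(.08,.16):
    for s in(1,-1): print(x,z,s, manip.solve_ik(pw(x,.005,z),rot(0,s)))
E
```

```text
-0.062 0.08 1 None
-0.062 0.08 -1 [-1.43437082e-01  6.30934557e-01  1.76236620e+00 -4.44089210e-16
  7.48291901e-01 -2.94408062e-01]
-0.062 0.16 1 None
-0.062 0.16 -1 [-1.43437082e-01  5.12176918e-01  1.73581921e+00 -4.44089210e-16
  8.93596525e-01 -2.94408062e-01]
0.06 0.08 1 None
0.06 0.08 -1 [ 5.82161213e-02  6.08907889e-01  1.81132054e+00 -4.44089210e-16
  7.21364226e-01 -9.27548590e-02]
0.06 0.16 1 None
0.06 0.16 -1 [ 5.82161213e-02  4.85669369e-01  1.78428051e+00 -4.44089210e-16
  8.71642779e-01 -9.27548590e-02]
```

```bash
python3 - <<'E'
from h import *
R=rot(0)
manip.move_to(pw(-.062,.005,.15),R); print(manip.get_time(),F().round(1))
manip.servo_line(pw(-.062,.005,.098),R,rate=.1); print(manip.get_time(),F().round(1))
z=.098; f0=F()
while z>.076:
    z-=.0015; manip.servo_line(pw(-.062,.005,z),R,rate=.02); f=F()-f0
    if f[2]>2: break
print(z,f.round(2),manip.get_time(),manip.get_position())
snap('scene','s1.png')
E
```

```text
2.6667 [ 0.  -0.3  0. ]
3.3333 [-0.6 -0.5 -0.2]
0.07999999999999999 [-0.58  0.48  6.54] 6.3333 [ 0.6010373  -0.07490905  0.08067742]
```

View pics/s1.png

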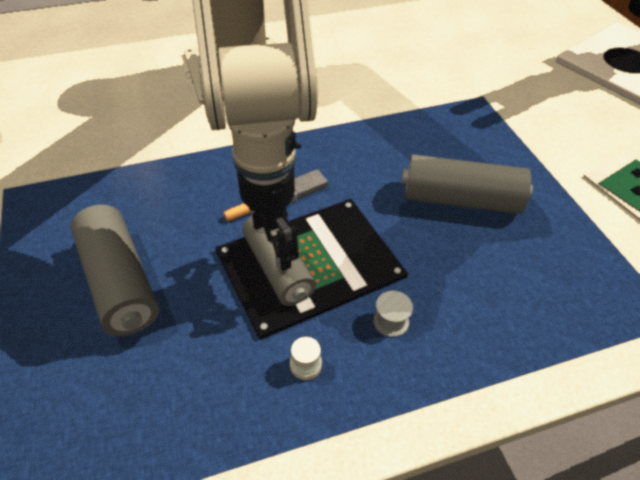

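The tips touch at TCP z 0.0807, as predicted, with a soft 6.5 N. First stroke now, with a slight steer to take out the 5 mm lateral offset.

```bash
cat >> h.py <<'E'
def stroke(x0,x1,y,yaw0,yaw1,z=.0795,rate=.045):
    # jaws travel from x0 to x1 along pallet x (tip), then lift
    manip.servo_line(pw(x0,y,z),rot(yaw0),rate=.03)
    print('press',F().round(1),manip.get_position().round(4) if hasattr(manip.get_position(),'round') else manip.get_position())
    y1=y+np.tan((yaw0+yaw1)/2)*(x1-x0)
    manip.servo_line(pw(x1,y1,z),rot(yaw1),rate=rate)
    print('end',F().round(1))
    manip.hold(.15)
    manip.servo_line(pw(x1,y1,.105),rot(yaw1),rate=.1)
    print('t',manip.get_time(),F().round(1))
E
python3 - <<'E'
from h import *
r=np.radians
stroke(-.062,-.026,.005,0,r(-2.5))
snap('top','t1.png')
i=cv2.imread('pics/t1.png')[165:305,235:415]
cv2.imwrite('pics/crop1.png',cv2.resize(i,None,fx=4.2,fy=4.2,interpolation=cv2.INTER_CUBIC))
E
```

```text
press [-3.1 -1.2  9.6] [ 0.6011 -0.075   0.0806]
end [-2.3  0.5  9.4]
t 8.1417 [ 0.7 -0.3 -0.3]
```

View pics/crop1.png

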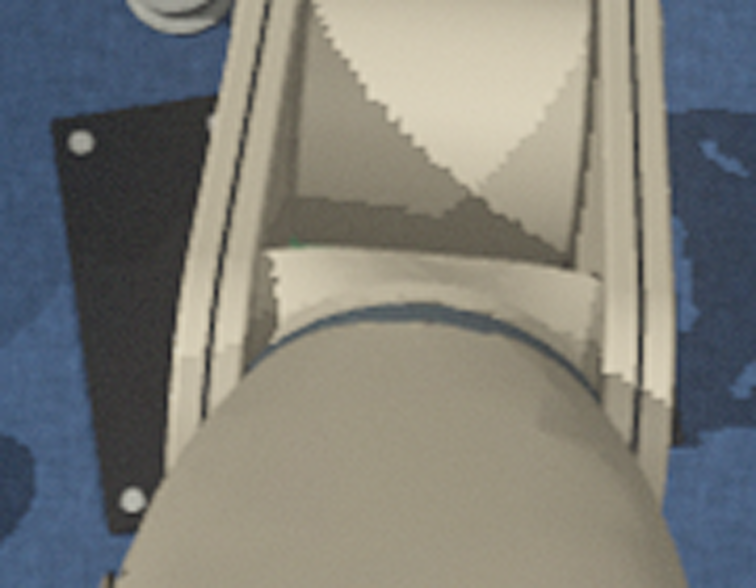

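The arm blocks the top view, so I'll use the scene view.

```bash
cat >> h.py <<'E'
def sc(f,overlay=None,k=4.2,o=(205,185),w=(180,140)):
    c=manip.camera('scene'); im=c['image'][:,:,::-1].copy()
    i=cv2.resize(im[o[1]:o[1]+w[1],o[0]:o[0]+w[0]],None,fx=k,fy=k,interpolation=cv2.INTER_CUBIC)
    def dr(P,col):
        q=np.array([((w2px(c,p)+.5-o)*k-.5) for p in P]).astype(int)
        cv2.polylines(i,[q.reshape(-1,1,2)],True,col,1,cv2.LINE_AA)
    for s in(-.046,.046): dr([pw(s-.012,-.085,.012),pw(s+.012,-.085,.012),pw(s+.012,.085,.012),pw(s-.012,.085,.012)],(255,0,255))
    if overlay:
        x,y,a=overlay; ux=XP*np.cos(a)+YP*np.sin(a); uy=-XP*np.sin(a)+YP*np.cos(a)
        for e in(-.075,.075):
            t=np.linspace(0,2*np.pi,40)
            dr([np.r_[pw(x,y,0)[:2]+e*uy+.03*np.cos(s)*ux,.042+.03*np.sin(s)] for s in t],(0,0,255))
    cv2.imwrite('pics/'+f,i)
E
python3 - <<'E'
from h import *
sc('sc1.png',(-.035,.0045,np.radians(-2.5)))
E
```

```text
(no output)
```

View pics/sc1.png

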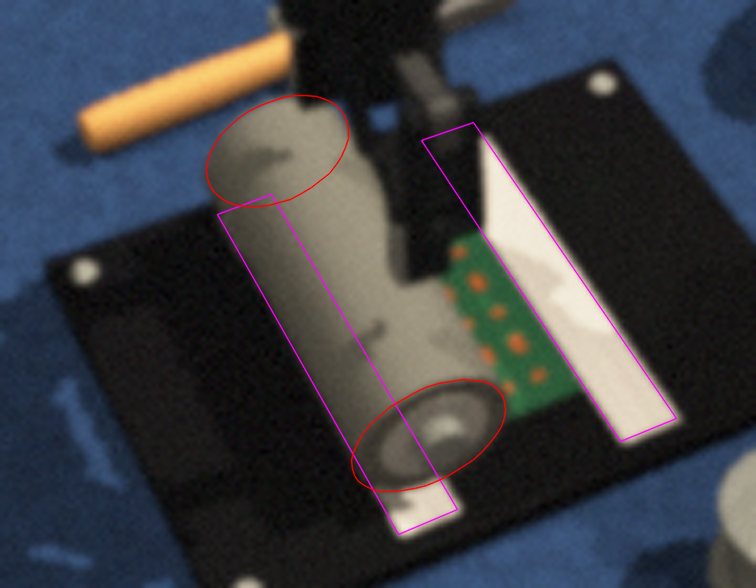

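The overlay drawn from the predicted pose (x -35 mm, yaw -2.5°) matches the near end ellipse at (430,435) and the strip outline within about 1 mm, so the rolling model holds. I'll take two more strokes.

```bash
cat >> h.py <<'E'
def go(x,y,yaw): manip.servo_line(pw(x,y,.105),rot(yaw),rate=.1); manip.servo_line(pw(x,y,.083),rot(yaw),rate=.06)
E
python3 - <<'E'
from h import *
a=np.radians(-2.5)
go(-.044,.0045,a); stroke(-.044,-.008,.0045,a,a)
go(-.026,.0037,a); stroke(-.026,.010,.0037,a,a)
sc('sc2.png',(.001,.003,a))
E
```

```text
press [-1.7 -0.9  9.2] [ 0.5992 -0.057   0.0806]
end [-4.2 -0.9 10.5]
t 10.8667 [-0.5  0.3 -0.7]
press [-1.9  0.4  8.3] [ 0.5972 -0.0391  0.0806]
end [-4.3 -1.1  9.4]
t 13.4917 [-0.4 -0.3  0.5]
```

View pics/sc2.png

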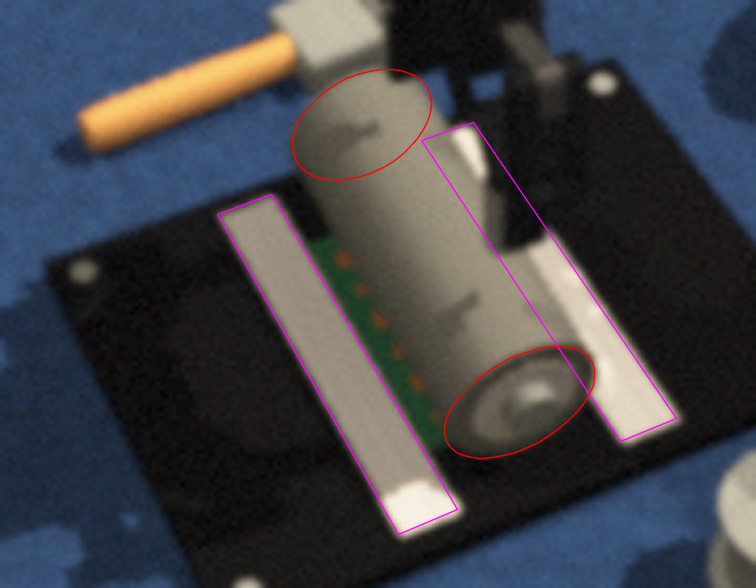

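The match is still exact: roller at x≈+1 mm, y≈+3 mm. I'll take two more full strokes, then look.

```bash
python3 - <<'E'
from h import *
a=np.radians(-2.5)
go(-.008,.003,a); stroke(-.008,.028,.003,a,a)
go(.010,.0022,a); stroke(.010,.044,.0022,a,a)
sc('sc3.png',(.036,.0013,a))
E
```

```text
press [-1.  -0.4  8.9] [ 0.5952 -0.0212  0.0806]
end [-4.9 -0.3 10.8]
t 16.1667 [-0.6 -0.4  0.1]
press [-0.7 -0.3  8.1] [ 0.5933 -0.0032  0.0806]
end [-4.5  0.4 10. ]
t 18.75 [-1.2 -1.2  0.3]
```

View pics/sc3.png

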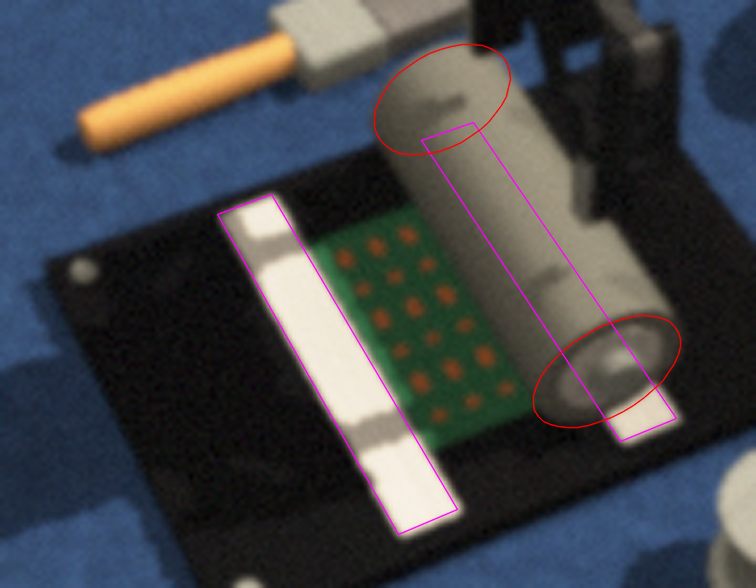

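The roller is at x≈35.5 mm and tracking well. The last short stroke straightens the yaw, then I'll withdraw.

```bash
python3 - <<'E'
from h import *
a=np.radians(-2.5)
go(.031,.0013,a); stroke(.031,.052,.0013,a,np.radians(.2))
manip.servo_line(pw(.052,.001,.20),rot(0),rate=.15)
manip.move_to([.35,-.45,.28],rot(0))
print(manip.get_time())
sc('sc4.png',(.046,.001,0))
snap('top','t4.png')
i=cv2.imread('pics/t4.png')[165:305,235:415]
cv2.imwrite('pics/crop4.png',cv2.resize(i,None,fx=4.2,fy=4.2,interpolation=cv2.INTER_CUBIC))
E
```

```text
press [-2.5 -0.8  9.4] [0.591  0.0178 0.0807]
end [-1.1  0.3  9.2]
t 21.0417 [-0.4 -0.4  0.2]
23.8083
```

View pics/sc4.png

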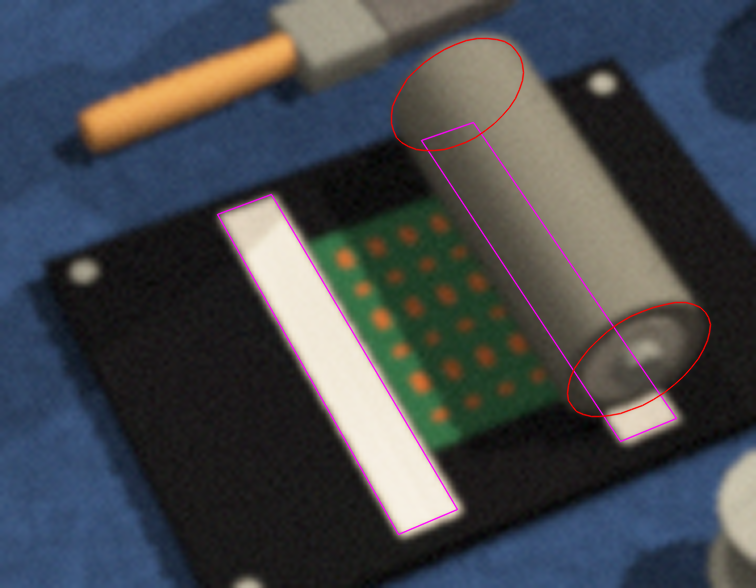

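View pics/crop4.png

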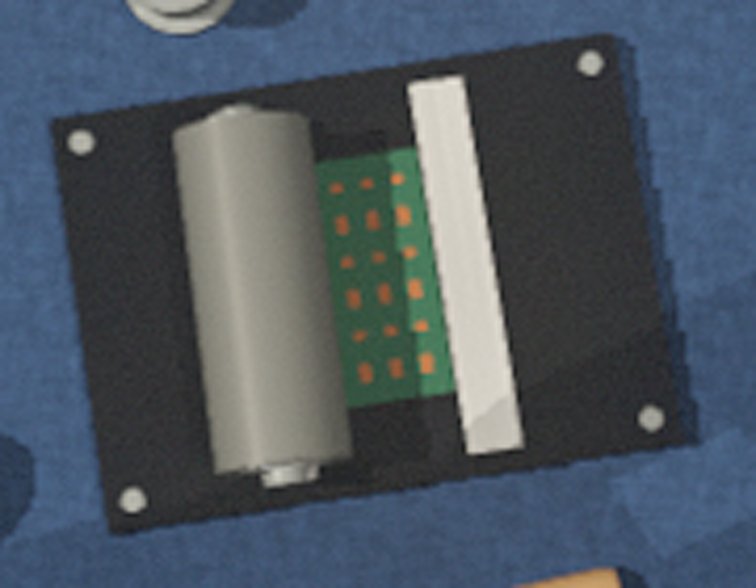

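View pics/t4.png

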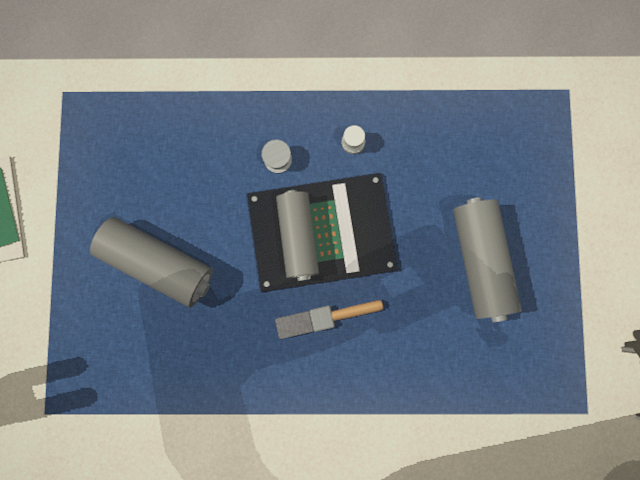

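Barrel corners in the crop are now about (173,130), (309,114), (352,458) and (216,473). I'll measure the result and compare it with the overlay.

```bash
python3 - <<'E'
from h import *
c=manip.camera('top')
f=lambda P,z:np.array([px2w(c,235+(x+.5)/4.2-.5,165+(y+.5)/4.2-.5,z)[:2] for x,y in P])
Q=f([(173,130),(309,114),(352,458),(216,473)],.042)
d=Q.mean(0)-PAL; print(d@XP,d@YP,[round(float(np.linalg.norm(Q[i]-Q[(i+1)%4])),4) for i in range(4)])
a=(Q[0]+Q[1]-Q[2]-Q[3]); print(np.degrees(np.arctan2(a[1],a[0])))
T=f([(408,85),(463,76),(523,446),(468,454)],.012);d=T.mean(0)-PAL; print('other strip',d@XP,d@YP); a=(T[0]+T[1]-T[2]-T[3]); print(np.degrees(np.arctan2(a[1],a[0])))
sc('sc5.png',(.0435,.001,np.radians(-1.5)))
E
```

```text
0.04563947066675165 0.002082374332413474 [0.0604, 0.153, 0.0593, 0.1525]
7.191307169104366
other strip -0.045581639216383786 -0.000831411286229107
8.66225091576711
```

View pics/sc5.png

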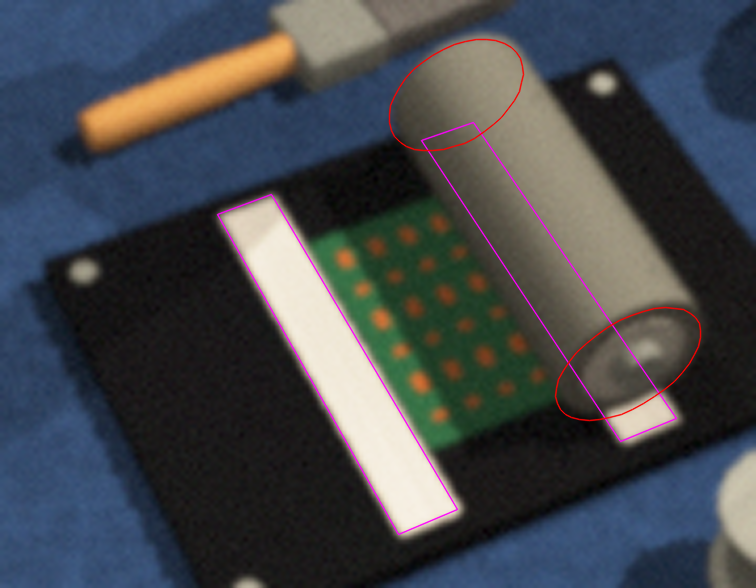

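The top view gives the roller at x 45.6 mm and y 2 mm, with a yaw of about -1.4°. The scene overlay agrees within about 1–2 mm. The roller is at the same pixels in two successive frames, so it is at rest. The reel (277,155), jar (354,138) and brush haven't moved.

```bash
python3 - <<'E'
from h import *
manip.sign_off(); print(manip.get_time())
E
```

```text
the job is handed in; nothing more can be done
the job is handed in; nothing more can be done
```

The roller now lies at rest on the middle of the far strip. I rolled it across the board in six short strokes, with open fingertips on its top pressing about 9 N, and steered by up to 2.5° to take out a sideways offset. I handed the job in at about 24 s.

- **Position:** the top camera puts the roller at pallet x ≈ 45.6 mm (target 46) and y ≈ 2 mm off centre. The scene camera puts it about 1 mm shorter in x. It started about 5 mm off in y and 7 mm off its own strip's centre.
- **Squareness:** it is about 1.4° from square. The last stroke took out only about half of the steering angle, and I left the rest rather than risk sliding the roller.
- **Rolling:** where I checked between strokes, the roller's position matched half the fingertip travel within about 1 mm. That means it rolled without noticeable slip along the path.
- **Surroundings:** the reel, jar and brush are at the same pixels as at the start, and the hand was well clear of everything at the end.

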